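Seat the strip and press the clamp lever through the guard window

ROBOT

A 7-joint arm with a two-finger parallel gripper is mounted at the origin on the work surface. World frame = base frame: x ahead of the robot, y to its left, z up, the work surface at z = 0. Lengths are in m, angles in degrees, forces in N, time in s.
With the tool pointing down it reaches from about 0.425 to 0.875 m from the base axis. Payload 4.7 kg.
Tool frame: the origin (TCP) lies midway between the tips of the shut fingers; the grasp point (between the pads) lies 19 mm behind it; z points along the fingers, x is the direction in which the jaws open and shut, and the axes are right-handed (so a half turn about z gives the same grasp; the last joint's range is limited). The gripper opens to 87 mm and grips with 3 to 60 N. Pads are 19 mm wide; open, the fingers measure 117 mm over their backs; the gripper's body (75 mm by 190 mm) begins 51 mm behind the grasp point.
Start: joints at [68.474, 18.392, -4.016, 83.108, 1.295, 78.541, -3.26], TCP at [0.247, -0.601, 0.223] pointing down, gripper open.
Joint ranges: [-163.93, 163.93], [-17.29, 119.83], [-79.2, 71.16], [3.27, 140.29], [-89.18, 269.18], [5.43, 117.66], [-154.24, 154.24]. Speed limits (degrees/s): [147.25, 147.25, 180, 180, 180, 180, 180].

INTERFACE

Orientations are given as [roll, pitch, yaw] about the fixed x, y, z axes, in that order (R = Rz(yaw) Ry(pitch) Rx(roll)).
In Python, from cell import env gives the robot as it stands.
- The arm moves only by the tool carry_out, never from a script. Its argument "plan" is a list of rows, each an object with "grip": the closure, from 0 (fully open) to 1 (shut); "dp": the shift along the tool's x, y, z in m, a list of three; "rotation": the turn, a rotation vector about the tool's x, y, z in degrees, a list of three. In form: [{"grip": grip, "dp": [dx, dy, dz], "rotation": [wx, wy, wz]}, ...]. A call has 1 to 8 rows; each row shifts and turns the pose as measured when the row begins, along the tool's axes as they then stand; what a row does not reach is not made up. A row lasts 1/12 s, in which the tool goes at most 41.7 mm and 7.16 degrees, less where a joint would pass 70% of its speed; a pose out of reach is approached as far as the arm can. A call is refused whole if a number of a shift passes 0.0417 or a number of a turn 7.16, either way. A call with a gripper value outside its range is refused whole. The fingers move at their own pace and stop on an object; "force" is the grip in N (left out, the last holds). Time passes only in rows, so rows that do not move let the fingers close. It gives the time, the measured TCP pose, the force and the opening at its end, in the units of the state.
- env.get_obs(): the state, without advancing time (a new reading comes with each control period).
- env.read_camera(name): name is "side" or "top"; returns the picture (384x512x3 uint8, red, green, blue); there is no depth.
- env.camera_params(name): a dict with "fx", "fy", "cx", "cy" (pixels), "k1" (the pictures are not rectified: a ray, as slopes to the right and down, at radius r is drawn at 1 + k1 r^2 times it, then the intrinsics apply), "R" (3x3) and "t" (3): a world point X has camera coordinates R X + t. Camera axes: x right, y down, z forward; pixel columns grow to the right and rows downward; lengths in m; the calibration is good to about 2 mm. A picture is of the moment at which its call begins. camera_params takes no time and is no camera call.
- env.sign_off(): hands the job in, once; it reports no verdict.
The state is a dict: "time_s": time; "qpos": joint angles; "joint_velocities": joint speeds; "effort": joint torques, N m; "tool_pos": TCP position; "tool_rot": TCP orientation; "force": force on the tool from outside, world axes, zero at the start; "wrist_torque": the same for the moment, N m; "grip_width": finger opening in m.
Only numpy, scipy, OpenCV 4.12 (cv2) and the standard library are available. Lean on these libraries where they do the work, as an engineer would, in place of code of your own. Each camera call takes 0.05 s, during which the arm holds its last target. There are 200 camera calls.

TASK

Push the wooden strip along its channel until it is fully home against the end stop, then reach down through the guard window and press the clamp lever (the one with the round pad) all the way down so that it stays down on the strip. Do not touch the guard frame, do not press the other lever (the rectangular tab, which trips the cutter), never lift the strip, and leave the things lying around where they are.

Things in the scene. Friction and masses are not known exactly. Their poses are not given: they have to be found in the camera images.
- bed: brown wooden bed of a strip-trimming station, fixed, 190 x 460 mm, top 18 mm above the bench. Origin on the bench surface under the guard's centre; z up; +y is the feed direction along the channel (centred on bed x = 0). Two fences 12 mm tall, 10 mm thick, 43 mm apart line the channel from y = -150 to +85 mm; from -150 to -330 mm the bed has none. Levers and guard share its yaw
- stop (a point): centre of the dark wood end stop's face (30 mm tall, 63 mm wide) that closes the channel at bed y = +85 mm; 12 mm above the bed's top
- strip: loose pale wood strip, 40 mm wide, 24 mm tall, 300 mm long (its y axis), 0.12 to 0.24 kg, lying in the bed's channel with 1.5 mm play each side and its far end 40 to 80 mm short of the end stop. Origin: centre of its underside. It can be pushed along +y by its near end, taking 1 to 2 N, and stops at the end stop
- strip_near (a point): centre of the strip's near (-y) end face, 12 mm above the bed, the face to push on; it stays at least 100 mm clear of the guard
- strip_far (a point): centre of the strip's far (+y) end face, that is to meet the end stop at y = +85 mm of the bed
- guard: grey steel guard frame over the channel, standing on four 12 mm posts, 130 mm (bed x) by 225 mm (bed y), with an apron on its robot side. It has two open windows in its level top sheet (5 mm thick, top at 105 mm above the bench). Origin and axes as those of the bed. Not to be touched
- window_a (a point): centre of the +y window, at the height of the guard's top. The window is 90 mm along bed x and 80 mm along bed y; the bar between the two windows is 25 mm wide
- window_b (a point): centre of the -y window, same size and height
- clamp_pad (a point): centre of the top of the clamp lever's round black pad (40 mm diameter, 8 mm thick, rubber foot below). It is in the middle of one of the two windows (either one), about 15 mm below the guard's top when raised and 35 mm below it when fully down; moves with the lever
- clamp_lever (a joint): angle of the clamp lever: 0 fully raised (starts at 0 to 0.04), 0.26 rad fully down with its foot on the strip. Hinge along bed y, 78 mm to the +x of the pad and 62 mm above the bench. Stiff hinge without spring: it takes about 4 N down on the pad and stays where it is left; rigid stop at the end
- trip_pad (a point): centre of the top of the cutter trip lever's plain rectangular black tab (36 mm by 18 mm, 8 mm thick), in the middle of the other window, same arm and heights. Not to be moved
- trip_lever (a joint): angle of the trip lever: 0 raised, positive pressed; starts at 0 to 0.02 and must be left so (under 0.06)
- offcut: loose wood offcut 28 x 60 x 20 mm lying on the bed beside the strip. Leave it alone. Origin: its underside
- dowel: loose upright wood dowel, 18 mm thick, 40 mm tall, standing on the bed behind the channel. Leave it alone. Origin: its underside
- mallet: loose wooden mallet on the bench (head 110 mm long, 68 mm thick, handle 130 mm). Leave it alone. Origin: its underside
- glue: loose white bottle, 56 mm thick, 130 mm tall, standing past the bed's +y end. Leave it alone. Origin: its underside
- brush: loose bench brush lying between the robot and the bed. Leave it alone. Origin: its underside
- plane: loose wooden hand plane 190 x 55 mm, about 70 mm tall, on the far side of the bed. Leave it alone. Origin: its underside
- pot: loose terracotta cup, 64 mm wide, 75 mm tall, standing past the bed's +y end. Leave it alone. Origin: its underside

How it is judged (in metres and radians):
On the way, in this order (a step that is already met when the one before it is completed fails the run):
1. the strip is home against the end stop, with the clamp lever still up (y of strip_far in the frame of bed above 0.081 m and z of strip_far in the frame of bed below 0.036 m and value of joint clamp_lever below 0.1 rad), for 0.2 s.
2. the clamp lever is pressed down with the strip still home (y of strip_far in the frame of bed above 0.081 m and value of joint clamp_lever above 0.22 rad), for 0.2 s.
At the end, for the whole second after the job is handed in: The strip's far end is within 4 mm of the end stop, flat on the bed and at rest, the clamp lever is pressed beyond 0.22 of its 0.26 rad, and the trip lever is under 0.06 rad (all of step 2 and z of strip_far in the frame of bed below 0.036 m and value of joint trip_lever below 0.06 rad and linear speed of strip below 0.01 m/s); the robot touches nothing.
It fails at once if the robot touches the guard frame (contact force between guard and the fingers above 0.5 N or contact force between guard and the arm above 0.5 N).
It fails at once if the cutter trip lever is pressed (not (value of joint trip_lever below 0.06 rad)).
It fails at once if the strip is lifted (8 mm) or tipped (z of strip in the frame of bed above 0.026 m or angle between strip's own z axis and vertical above 0.1 rad).
It fails at once if a bystander is moved by more than 20 mm (distance of any of offcut, dowel, mallet, glue, brush, plane, pot from where it was at the start of the episode above 0.02 m).
It also fails if it takes over 48 s, if anything falls off the work surface, if the arm or the gripper's body presses on something with over 40 N, if the wrist force passes 120 N, or if a joint passes its speed limit or range.

## Working session

There is one attempt and no reset: what is moved stays moved. The work goes in short steps, Python scripts to look and compute and a tool call to move; the robot and the scene stay as the last step left them, time stands still between calls to the robot, and variables do not carry over. Pictures are saved under pics/ and viewed, about 8 in all and at most 12, crops included, and the job is handed in when it is done.

Besides the shell and the picture viewer there is one more tool, called by a JSON object that holds its "api" and its "payload". carry_out: Moves the arm, as the interface text tells. Its arguments: {"type":"object","properties":{"plan":{"type":"array","items":{"type":"object","properties":{"grip":{"type":"number"},"dp":{"type":"array","items":{"type":"number"}},"rotation":{"type":"array","items":{"type":"number"}}}}},"force":{"type":"number"}},"required":["plan"]}

```bash
mkdir -p pics; ls; python3 - <<'E'
from cell import env
import cv2
for n in("top","side"):
    im=env.read_camera(n); cv2.imwrite(f"pics/{n}0.png",im[:,:,::-1]); 
    p=env.camera_params(n); print(n,p)
print(env.get_obs())
E
```

```text
pics
top {'fx': 363.6312752077096, 'fy': 363.6312752077096, 'cx': 252.9536223962812, 'cy': 193.1278371170928, 'k1': -0.05495010854409814, 'R': array([[-3.85332784e-03, -9.99776323e-01,  2.07955927e-02],
       [-9.86234546e-01,  3.61772763e-04, -1.65352017e-01],
       [ 1.65307508e-01, -2.11464875e-02, -9.86015342e-01]]), 't': array([0.07492284, 0.5744709 , 0.73314108])}
side {'fx': 404.1999729690681, 'fy': 404.1999729690681, 'cx': 251.23019212968313, 'cy': 187.24020729514916, 'k1': 0.005485339143298196, 'R': array([[ 0.92477415, -0.38046416,  0.00630813],
       [-0.20330071, -0.50802991, -0.83700325],
       [ 0.32165445,  0.77275652, -0.54716156]]), 't': array([-0.52032387,  0.22833605,  0.69301941])}
{'time_s': 0.1, 'qpos': array([68.47243023, 18.43544293, -4.01679915, 83.1675838 ,  1.29422799,
       78.5426472 , -3.26096734]), 'joint_velocities': array([-0.01803661,  0.01092147, -0.07891146, -0.1670586 , -0.0003567 ,
        0.07446314,  0.05981148]), 'effort': array([-4.34100375e-04, -4.92572844e+01, -4.05898690e-01, -3.13402355e+01,
       -6.41915831e-02,  3.94520047e-02,  4.53728796e-05]), 'tool_pos': array([ 0.24679738, -0.60077831,  0.2215668 ]), 'tool_rot': array([ 1.79995617e+02,  1.00476810e-01, -6.76627651e+01]), 'force': array([ 0.11562265, -0.35217234,  0.26845763]), 'wrist_torque': array([ 0.01581309, -0.02830089,  0.00556343]), 'grip_width': 0.08700322727374324}
```

View pics/top0.png

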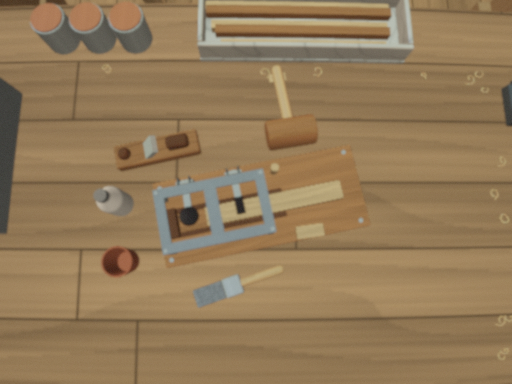

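View pics/side0.png

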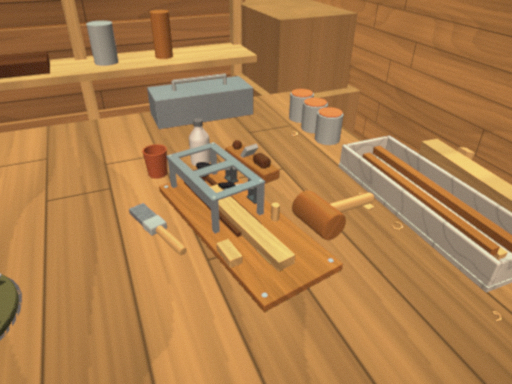

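```bash
cat > h.py <<'E'
import numpy as np, cv2
from cell import env
def cast(n,uv,z):
    p=env.camera_params(n); K=np.array([[p['fx'],0,p['cx']],[0,p['fy'],p['cy']],[0,0,1]])
    uv=np.asarray(uv,float).reshape(-1,1,2)
    k=p['k1']; d=(uv.reshape(-1,2)-[p['cx'],p['cy']])/p['fx']; s=d.copy()
    for _ in range(20): s=d/(1+k*(s**2).sum(1,keepdims=True))
    R,t=np.array(p['R']),np.array(p['t']); C=-R.T@t
    r=np.c_[s,np.ones(len(s))]@R
    return C+r*((z-C[2])/r[:,2])[:,None]
def proj(n,X):
    p=env.camera_params(n); c=np.atleast_2d(X)@np.array(p['R']).T+p['t']; s=c[:,:2]/c[:,2:]
    s=s*(1+p['k1']*(s**2).sum(1,keepdims=True)); return s*p['fx']+[p['cx'],p['cy']]
E
python3 - <<'E'
from h import *
im=cv2.imread("pics/top0.png"); hsv=cv2.cvtColor(im,cv2.COLOR_BGR2HSV)
p=env.camera_params("top"); print("C",-p['R'].T@p['t'])
for u,v in [(215,180),(215,215),(310,198),(350,210),(310,231),(230,212),(330,150),(189,216)]: print((u,v),hsv[v,u])
roi=np.zeros(im.shape[:2],np.uint8); roi[150:265,145:380]=255
g=cv2.inRange(hsv,(90,30,60),(125,255,255))&roi
cs,h=cv2.findContours(g,cv2.RETR_CCOMP,cv2.CHAIN_APPROX_NONE)
for c,hh in zip(cs,h[0]):
    if cv2.contourArea(c)<300: continue
    P=cast("top",c,.105)[:,:2].astype(np.float32); r=cv2.minAreaRect(P); print("guard", 'hole' if hh[3]>=0 else 'outer',r, cv2.boxPoints(r).round(4).tolist())
b=cv2.inRange(hsv,(0,0,0),(179,255,50))&roi
cs,_=cv2.findContours(b,cv2.RETR_EXTERNAL,cv2.CHAIN_APPROX_NONE)
for c in cs:
    if cv2.contourArea(c)<40: continue
    r=cv2.minAreaRect(cast("top",c,.09)[:,:2].astype(np.float32)); print("black",r)
s=cv2.inRange(hsv,(15,60,190),(35,150,255))&roi
cs,_=cv2.findContours(s,cv2.RETR_EXTERNAL,cv2.CHAIN_APPROX_NONE)
for c in cs:
    if cv2.contourArea(c)<100: continue
    r=cv2.minAreaRect(cast("top",c,.042)[:,:2].astype(np.float32)); print("pale",r,cv2.boxPoints(r).round(4).tolist())
ov=im.copy(); ov[g>0]=(255,0,0); ov[b>0]=(0,0,255); ov[s>0]=(0,255,0)
cr=lambda a:cv2.resize(a[145:270,140:380],None,fx=3.2,fy=2.4*1,interpolation=cv2.INTER_CUBIC)
cv2.imwrite("pics/m1.png",np.vstack([cr(im),cr(ov)])[:600])
E
```

```text
C [0.44565802 0.09020161 0.81632021]
(215, 180) [ 94  25 145]
(215, 215) [ 96  26 148]
(310, 198) [ 21  86 178]
(350, 210) [ 15 138 152]
(310, 231) [ 21  84 177]
(230, 212) [ 21  83 179]
(330, 150) [ 16 134 160]
(189, 216) [173  26  40]
black ((0.522118866443634, 0.20185895264148712), (0.030282700434327126, 0.026063555851578712), 1.205535650253296)
black ((0.5437332987785339, 0.10191205888986588), (0.026725413277745247, 0.010610506869852543), 9.43249225616455)
```

View pics/m1.png

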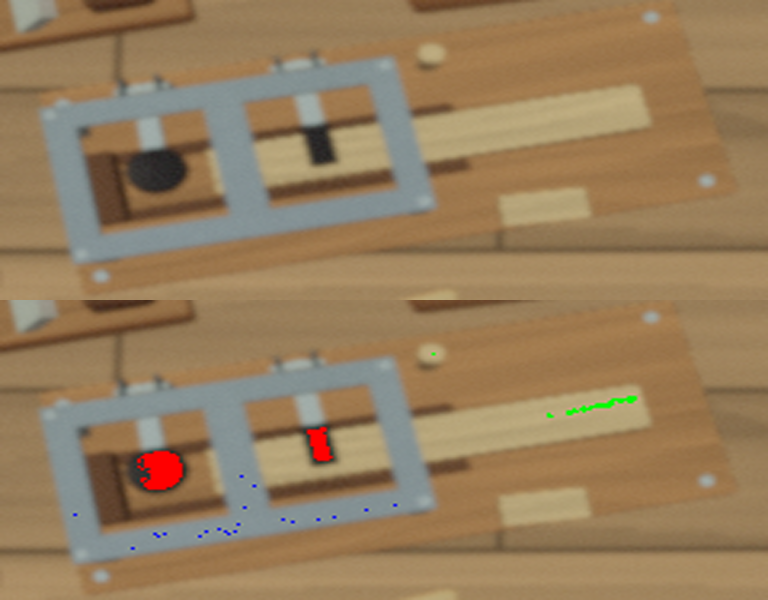

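The picture shows the guard, with the round pad in the left (+y) window around (189,216) and the tab in the right window (240,205). The strip's near end is near (342,189). The masks were too tight, so I'll loosen them.

```bash
python3 - <<'E'
from h import *
im=cv2.imread("pics/top0.png"); hsv=cv2.cvtColor(im,cv2.COLOR_BGR2HSV)
roi=np.zeros(im.shape[:2],np.uint8); roi[150:265,145:380]=255
g=cv2.inRange(hsv,(80,12,95),(130,60,200))&roi
cs,h=cv2.findContours(g,cv2.RETR_CCOMP,cv2.CHAIN_APPROX_NONE)
for c,hh in zip(cs,h[0]):
    if cv2.contourArea(c)<300: continue
    P=cast("top",c,.105)[:,:2].astype(np.float32); r=cv2.minAreaRect(P); print("guard", 'hole' if hh[3]>=0 else 'outer',np.round(np.hstack([np.ravel(r[0]),r[1],r[2]]),4), cv2.boxPoints(r).round(4).tolist())
b=cv2.inRange(hsv,(0,0,0),(179,255,70))&roi
cs,_=cv2.findContours(b,cv2.RETR_EXTERNAL,cv2.CHAIN_APPROX_NONE)
for c in cs:
    if cv2.contourArea(c)<40: continue
    r=cv2.minAreaRect(cast("top",c,.09)[:,:2].astype(np.float32)); print("black",r)
s=cv2.inRange(hsv,(18,50,140),(30,105,255))&roi
cs,_=cv2.findContours(s,cv2.RETR_EXTERNAL,cv2.CHAIN_APPROX_NONE)
for c in cs:
    if cv2.contourArea(c)<60: continue
    r=cv2.minAreaRect(cast("top",c,.042)[:,:2].astype(np.float32)); print("pale",np.round(np.hstack([np.ravel(r[0]),r[1],r[2]]),4),cv2.boxPoints(r).round(4).tolist())
# screws on bed corners by hand for yaw
print(cast("top",[(344,152),(361,220),(171,260)],.018).round(4).tolist())
E
```

```text
guard outer [ 0.5316  0.1526  0.1301  0.2211 11.6189] [[0.4456000030040741, 0.24779999256134033], [0.490200012922287, 0.031199999153614044], [0.6176000237464905, 0.05739999935030937], [0.5730999708175659, 0.27399998903274536]]
guard hole [ 0.5197  0.2035  0.0979  0.0876 11.5846] [[0.46299999952316284, 0.23649999499320984], [0.4805999994277954, 0.15070000290870667], [0.5764999985694885, 0.1703999936580658], [0.558899998664856, 0.25619998574256897]]
guard hole [ 0.5407  0.1015  0.0982  0.0884 11.2122] [[0.4839000105857849, 0.13529999554157257], [0.5011000037193298, 0.04859999939799309], [0.5974000096321106, 0.06769999861717224], [0.580299973487854, 0.15440000593662262]]
black ((0.5214806199073792, 0.20305447280406952), (0.03324863687157631, 0.033124931156635284), 11.424639701843262)
black ((0.5438836812973022, 0.10259979963302612), (0.030330171808600426, 0.014650189317762852), 5.699589252471924)
pale [4.34300e-01 9.61000e-02 7.34000e-02 1.87000e-02 8.97773e+01] [[0.42480000853538513, 0.05939999967813492], [0.44350001215934753, 0.059300001710653305], [0.4438000023365021, 0.13269999623298645], [0.4250999987125397, 0.13279999792575836]]
pale [ 0.4936 -0.0473  0.0291  0.0598  7.7115] [[0.47519999742507935, -0.019700000062584877], [0.4832000136375427, -0.07900000363588333], [0.5120999813079834, -0.07500000298023224], [0.5040000081062317, -0.015699999406933784]]
pale [ 0.5412  0.1009  0.0414  0.0854 11.2585] [[0.512499988079071, 0.1386999934911728], [0.52920001745224, 0.05490000173449516], [0.5698000192642212, 0.06300000101327896], [0.5532000064849854, 0.1467999964952469]]
pale [ 0.5704 -0.0414  0.0414  0.1592 11.7495] [[0.5339000225067139, 0.03229999914765358], [0.5662999749183655, -0.12349999696016312], [0.6068000197410583, -0.11509999632835388], [0.574400007724762, 0.040800001472234726]]
[[0.675, -0.136, 0.018], [0.5188, -0.1671, 0.018], [0.4331, 0.2507, 0.018]]
```

{"api": "carry_out", "payload": {"plan": [{"grip": 1, "dp": [0, 0, 0], "rotation": [0, 0, -7.1]}, {"grip": 1, "dp": [0, 0, 0], "rotation": [0, 0, -7.1]}, {"grip": 1, "dp": [0, 0, 0], "rotation": [0, 0, -7.1]}, {"grip": 1, "dp": [0, 0, 0], "rotation": [0, 0, -7.1]}, {"grip": 1, "dp": [0, 0, 0], "rotation": [0, 0, -7.1]}, {"grip": 1, "dp": [0, 0, 0], "rotation": [0, 0, -7.1]}, {"grip": 1, "dp": [0, 0, 0], "rotation": [0, 0, -7.1]}, {"grip": 1, "dp": [0, 0, 0], "rotation": [0, 0, -7.1]}], "force": 20}}

```text
time_s: 0.77
tool_pos: [0.2457, -0.5981, 0.216]
tool_rot: [-179.5, 0.4, -10.1]
force: [-0.2, 0.1, 0.4]
grip_width: 0.0416
```

{"api": "carry_out", "payload": {"plan": [{"grip": 1, "dp": [0, 0, 0], "rotation": [0, 0, -7.1]}, {"grip": 1, "dp": [0, 0, 0], "rotation": [0, 0, -7.1]}, {"grip": 1, "dp": [0, 0, 0], "rotation": [0, 0, -6]}, {"grip": 1, "dp": [0, 0, 0], "rotation": [0, 0, 0]}]}}

```text
time_s: 1.1
tool_pos: [0.245, -0.5969, 0.2132]
tool_rot: [-179.1, 0.2, 10.7]
force: [0.3, -0.2, 0.1]
grip_width: 0.0147
```

```bash
cat > go.py <<'E'
import sys; from h import *; from scipy.spatial.transform import Rotation as Ro
G=np.array([.5316,.1526,0]); Y=11.6
Rb=Ro.from_euler('z',Y,degrees=True)
def show(target_bed=None):
    o=env.get_obs(); R=Ro.from_euler('xyz',o['tool_rot'],degrees=True); p=np.array(o['tool_pos'])
    print("t",o['time_s'],"tcp bed",Rb.inv().apply(p-G).round(4),"F",np.round(o['force'],2),"rot",o['tool_rot'].round(2),"grip",round(o['grip_width'],4))
    if target_bed is not None:
        d=R.inv().apply(Rb.apply(target_bed)+G-p)
        w=(R.inv()*Ro.from_euler('xyz',[180,0,Y],degrees=True)).as_rotvec(degrees=True)
        print("need dp",d.round(4),"rot",w.round(2))
show([float(a) for a in sys.argv[1:4]] if len(sys.argv)>3 else None)
E
python3 go.py 0 -.32 .2
```

```text
t 1.1 tcp bed [-0.4315 -0.6766  0.2132] F [ 0.3  -0.25  0.1 ] rot [-179.1     0.2    10.73] grip 0.0147
need dp [ 0.4261 -0.3628  0.0173] rot [-0.9   0.2  -0.87]
```

{"api": "carry_out", "payload": {"plan": [{"grip": 1, "dp": [0.03, -0.025, 0], "rotation": [-0.9, 0.2, -0.9]}, {"grip": 1, "dp": [0.03, -0.025, 0], "rotation": [0, 0, 0]}, {"grip": 1, "dp": [0.03, -0.025, 0], "rotation": [0, 0, 0]}, {"grip": 1, "dp": [0.03, -0.025, 0], "rotation": [0, 0, 0]}, {"grip": 1, "dp": [0.03, -0.025, 0], "rotation": [0, 0, 0]}, {"grip": 1, "dp": [0.03, -0.025, 0], "rotation": [0, 0, 0]}, {"grip": 1, "dp": [0.03, -0.025, 0], "rotation": [0, 0, 0]}, {"grip": 1, "dp": [0.03, -0.025, 0], "rotation": [0, 0, 0]}]}}

```text
time_s: 1.77
tool_pos: [0.4395, -0.3567, 0.2075]
tool_rot: [-180.0, 0.4, 8.7]
force: [0.6, -0.5, -0.3]
grip_width: 0.0001
```

```bash
python3 go.py 0 -.32 .2
```

```text
t 1.7667 tcp bed [-0.1926 -0.4803  0.2075] F [ 0.6  -0.48 -0.34] rot [-179.97    0.44    8.71] grip 0.0001
need dp [ 0.1844 -0.1698  0.0062] rot [-0.04  0.44 -2.89]
```

{"api": "carry_out", "payload": {"plan": [{"grip": 1, "dp": [0.027, -0.025, 0], "rotation": [0, 0.4, -2.9]}, {"grip": 1, "dp": [0.027, -0.024, 0], "rotation": [0, 0, -0.4]}, {"grip": 1, "dp": [0.027, -0.024, 0], "rotation": [0, 0, -0.4]}, {"grip": 1, "dp": [0.027, -0.024, 0], "rotation": [0, 0, -0.4]}, {"grip": 1, "dp": [0.027, -0.024, 0], "rotation": [0, 0, -0.4]}, {"grip": 1, "dp": [0.027, -0.024, 0], "rotation": [0, 0, -0.4]}, {"grip": 1, "dp": [0.015, -0.015, 0], "rotation": [0, 0, -0.4]}, {"grip": 1, "dp": [0, 0, 0], "rotation": [0, 0, 0]}]}}

```text
time_s: 2.43
tool_pos: [0.5898, -0.1422, 0.2063]
tool_rot: [-179.6, -0.1, 13.4]
force: [-0.6, 0.6, 0.1]
grip_width: 0.0002
```

```bash
python3 go.py 0 -.32 .033
```

```text
t 2.4333 tcp bed [-0.0023 -0.3004  0.2063] F [-0.63  0.59  0.09] rot [-1.7965e+02 -1.4000e-01  1.3420e+01] grip 0.0002
need dp [0.0012 0.0207 0.1732] rot [-0.36 -0.14  1.83]
```

{"api": "carry_out", "payload": {"plan": [{"grip": 1, "dp": [0.001, 0.02, 0.01], "rotation": [-0.4, 0, 1.8]}, {"grip": 1, "dp": [0, 0, 0.035], "rotation": [0, 0, 0]}, {"grip": 1, "dp": [0, 0, 0.035], "rotation": [0, 0, 0]}, {"grip": 1, "dp": [0, 0, 0.035], "rotation": [0, 0, 0]}, {"grip": 1, "dp": [0, 0, 0.02], "rotation": [0, 0, 0]}, {"grip": 1, "dp": [0, 0, 0], "rotation": [0, 0, 0]}]}}

```text
time_s: 2.93
tool_pos: [0.5977, -0.1622, 0.0678]
tool_rot: [179.7, -0.3, 10.8]
force: [-0.0, 1.0, -0.0]
grip_width: 0.0004
```

```bash
python3 go.py 0 -.32 .033
```

```text
t 2.9333 tcp bed [ 0.0014 -0.3217  0.0678] F [-0.03  0.95 -0.01] rot [179.73  -0.33  10.77] grip 0.0004
need dp [-0.0017 -0.0018  0.0348] rot [ 0.28 -0.32 -0.83]
```

{"api": "carry_out", "payload": {"plan": [{"grip": 1, "dp": [-0.002, 0, 0.02], "rotation": [0.3, -0.3, -0.8]}, {"grip": 1, "dp": [0, 0, 0.012], "rotation": [0, 0, 0]}, {"grip": 1, "dp": [0, 0, 0], "rotation": [0, 0, 0]}, {"grip": 1, "dp": [0, 0, 0], "rotation": [0, 0, 0]}]}}

```text
time_s: 3.27
tool_pos: [0.5951, -0.1656, 0.036]
tool_rot: [180.0, 0.1, 11.0]
force: [0.6, -0.1, 0.7]
grip_width: 0.0003
```

```bash
python3 go.py 0 -.226 .031; python3 - <<'E'
from h import *
im=[cv2.resize(env.read_camera("top")[140:270,140:390],(750,290)),env.read_camera("side")[130:310,130:390]]
im[1]=cv2.resize(im[1],(430,298)); im[1]=np.pad(im[1],((0,0),(0,320),(0,0)))
cv2.imwrite("pics/p1.png",np.vstack(im)[:,:,::-1])
E
```

```text
t 3.2667 tcp bed [-0.0018 -0.3245  0.036 ] F [ 0.59 -0.08  0.65] rot [1.7997e+02 7.0000e-02 1.1030e+01] grip 0.0003
need dp [ 0.0008 -0.0985  0.005 ] rot [ 0.03  0.07 -0.57]
```

View pics/p1.png

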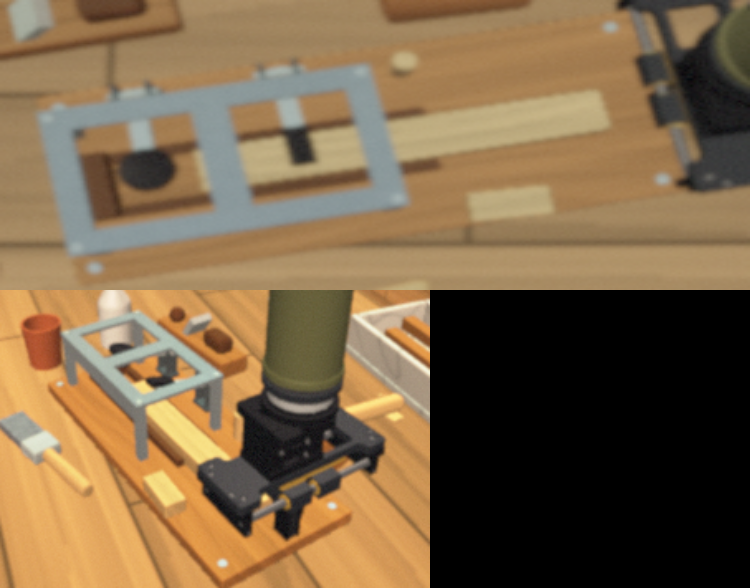

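The fingers are behind the strip's near end (top crop 605,110). The gripper body lies across the bed, clear of the offcut and dowel. Pushing now.

{"api": "carry_out", "payload": {"plan": [{"grip": 1, "dp": [0.001, -0.015, 0.004], "rotation": [0, 0, -0.6]}, {"grip": 1, "dp": [0, -0.012, 0], "rotation": [0, 0, 0]}, {"grip": 1, "dp": [0, -0.01, 0], "rotation": [0, 0, 0]}, {"grip": 1, "dp": [0, -0.01, 0], "rotation": [0, 0, 0]}, {"grip": 1, "dp": [0, -0.01, 0], "rotation": [0, 0, 0]}, {"grip": 1, "dp": [0, -0.01, 0], "rotation": [0, 0, 0]}]}}

```text
time_s: 3.87
tool_pos: [0.5852, -0.0956, 0.037]
tool_rot: [179.6, -0.4, 11.6]
force: [0.1, -0.5, -0.1]
grip_width: 0.0006
```

```bash
python3 go.py 0 -.226 .031
```

```text
t 3.8667 tcp bed [ 0.0026 -0.2539  0.037 ] F [ 0.08 -0.54 -0.13] rot [179.61  -0.4   11.59] grip 0.0006
need dp [-0.0027 -0.028   0.0058] rot [ 0.39 -0.4  -0.01]
```

{"api": "carry_out", "payload": {"plan": [{"grip": 1, "dp": [-0.001, -0.002, 0.006], "rotation": [0.4, -0.4, 0]}, {"grip": 1, "dp": [-0.001, -0.007, 0.002], "rotation": [0, 0, 0]}, {"grip": 1, "dp": [0, -0.006, 0], "rotation": [0, 0, 0]}, {"grip": 1, "dp": [0, -0.005, 0], "rotation": [0, 0, 0]}, {"grip": 1, "dp": [0, -0.004, 0], "rotation": [0, 0, 0]}]}}

```text
time_s: 4.28
tool_pos: [0.5801, -0.0722, 0.0304]
tool_rot: [179.7, -0.2, 11.7]
force: [0.5, -2.0, 1.3]
grip_width: 0.0004
```

```bash
python3 go.py 0 -.226 .031
```

```text
t 4.2833 tcp bed [ 0.0024 -0.2299  0.0304] F [ 0.52 -1.97  1.31] rot [179.67  -0.19  11.65] grip 0.0004
need dp [-0.0024 -0.0039 -0.0007] rot [ 0.33 -0.19  0.05]
```

{"api": "carry_out", "payload": {"plan": [{"grip": 1, "dp": [0, -0.004, 0], "rotation": [0, 0, 0]}, {"grip": 1, "dp": [0, -0.004, 0], "rotation": [0, 0, 0]}, {"grip": 1, "dp": [0, -0.003, 0], "rotation": [0, 0, 0]}]}}

```text
time_s: 4.53
tool_pos: [0.5789, -0.0682, 0.0305]
tool_rot: [179.1, -0.2, 11.4]
force: [2.3, -6.5, -0.0]
grip_width: 0.0005
```

```bash
python3 go.py 0 -.226 .031
```

```text
t 4.5333 tcp bed [ 0.0019 -0.2258  0.0305] F [ 2.26 -6.54 -0.04] rot [179.13  -0.22  11.45] grip 0.0005
need dp [-0.0019  0.0003 -0.0005] rot [ 0.87 -0.22 -0.16]
```

{"api": "carry_out", "payload": {"plan": [{"grip": 1, "dp": [0, -0.005, 0], "rotation": [0.5, 0, 0]}, {"grip": 1, "dp": [0, -0.005, 0], "rotation": [0, 0, 0]}, {"grip": 1, "dp": [0, -0.003, 0], "rotation": [0, 0, 0]}]}}

```text
time_s: 4.78
tool_pos: [0.5779, -0.0685, 0.0305]
tool_rot: [178.8, -0.3, 11.0]
force: [1.2, -4.1, 0.0]
grip_width: 0.0003
```

```bash
python3 go.py 0 -.26 .031; python3 - <<'E'
from h import *
im=[cv2.resize(env.read_camera("top")[150:270,140:300],(800,600))]
cv2.imwrite("pics/p2.png",np.vstack(im)[:,:,::-1])
E
```

```text
t 4.7833 tcp bed [ 0.0009 -0.2259  0.0305] F [ 1.19 -4.09  0.02] rot [178.75  -0.27  10.98] grip 0.0003
need dp [-0.0006  0.0341  0.0003] rot [ 1.25 -0.26 -0.63]
```

View pics/p2.png

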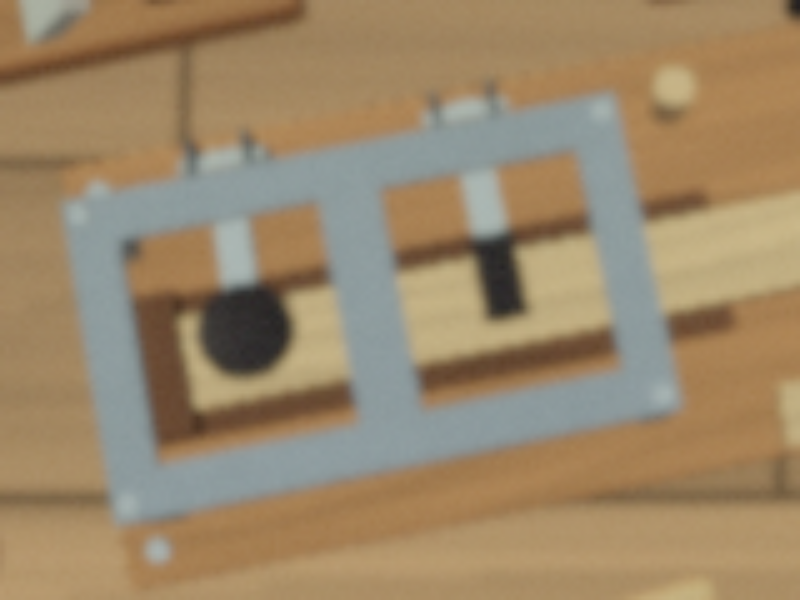

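The strip's far end, at crop (185,360), is flush against the dark stop, and the force rose to 6 N as it stopped. Backing off and lifting.

{"api": "carry_out", "payload": {"plan": [{"grip": 1, "dp": [0, 0.02, 0], "rotation": [1.2, 0, -0.6]}, {"grip": 1, "dp": [0, 0.02, -0.002], "rotation": [0, 0, 0]}, {"grip": 1, "dp": [0, 0, -0.035], "rotation": [0, 0, 0]}, {"grip": 1, "dp": [0, 0, -0.04], "rotation": [0, 0, 0]}, {"grip": 1, "dp": [0, 0, -0.04], "rotation": [0, 0, 0]}, {"grip": 1, "dp": [0, 0, -0.04], "rotation": [0, 0, 0]}, {"grip": 1, "dp": [0, 0, -0.02], "rotation": [0, 0, 0]}, {"grip": 1, "dp": [0, 0, 0], "rotation": [0, 0, 0]}]}}

```text
time_s: 5.5
tool_pos: [0.5799, -0.1025, 0.2078]
tool_rot: [-178.9, 0.5, 11.7]
force: [1.2, 0.6, -0.1]
grip_width: 0.0001
```

```bash
python3 go.py 0 .052 .2
```

```text
t 5.5 tcp bed [-0.004  -0.2596  0.2078] F [ 1.16  0.57 -0.05] rot [-178.9     0.53   11.7 ] grip 0.0001
need dp [ 0.0046 -0.3113  0.0137] rot [-1.1   0.53  0.09]
```

{"api": "carry_out", "payload": {"plan": [{"grip": 1, "dp": [0.002, -0.035, 0], "rotation": [-1.1, 0.5, 0]}, {"grip": 1, "dp": [0, -0.04, 0], "rotation": [0, 0, 0]}, {"grip": 1, "dp": [0, -0.04, 0], "rotation": [0, 0, 0]}, {"grip": 1, "dp": [0, -0.04, 0], "rotation": [0, 0, 0]}, {"grip": 1, "dp": [0, -0.04, 0], "rotation": [0, 0, 0]}, {"grip": 1, "dp": [0, -0.03, 0], "rotation": [0, 0, 0]}, {"grip": 1, "dp": [0, -0.02, 0], "rotation": [0, 0, 0]}, {"grip": 1, "dp": [0, 0, 0], "rotation": [0, 0, 0]}]}}

```text
time_s: 6.17
tool_pos: [0.5247, 0.1514, 0.2009]
tool_rot: [-179.5, 0.6, 11.5]
force: [-0.6, 0.6, -0.2]
grip_width: 0.0005
```

```bash
python3 go.py 0 .052 .2
```

```text
t 6.1667 tcp bed [-7.000e-03  2.000e-04  2.009e-01] F [-0.59  0.65 -0.16] rot [-179.48    0.55   11.48] grip 0.0005
need dp [ 0.0069 -0.0518  0.0013] rot [-0.52  0.55 -0.12]
```

{"api": "carry_out", "payload": {"plan": [{"grip": 1, "dp": [0.004, -0.03, 0], "rotation": [-0.5, 0.5, 0]}, {"grip": 1, "dp": [0.002, -0.02, 0], "rotation": [0, 0, 0]}, {"grip": 1, "dp": [0, 0, 0], "rotation": [0, 0, 0]}, {"grip": 1, "dp": [0, 0, 0], "rotation": [0, 0, 0]}]}}

```text
time_s: 6.5
tool_pos: [0.516, 0.2046, 0.1957]
tool_rot: [-179.9, 0.6, 11.7]
force: [-0.3, -0.9, -0.5]
grip_width: 0.0005
```

```bash
python3 go.py 0 .052 .1
```

```text
t 6.5 tcp bed [-0.0049  0.0541  0.1957] F [-0.3  -0.85 -0.5 ] rot [-179.89    0.58   11.71] grip 0.0005
need dp [0.0058 0.0022 0.0957] rot [-0.11  0.58  0.11]
```

{"api": "carry_out", "payload": {"plan": [{"grip": 1, "dp": [0.004, 0.002, 0.02], "rotation": [-0.1, 0.6, 0]}, {"grip": 1, "dp": [0, 0, 0.03], "rotation": [0, 0, 0]}, {"grip": 1, "dp": [0, 0, 0.02], "rotation": [0, 0, 0]}, {"grip": 1, "dp": [0, 0, 0], "rotation": [0, 0, 0]}, {"grip": 1, "dp": [0, 0, 0], "rotation": [0, 0, 0]}]}}

```text
time_s: 6.92
tool_pos: [0.521, 0.1962, 0.1212]
tool_rot: [179.9, 0.2, 11.3]
force: [-0.4, 0.2, 0.6]
grip_width: 0.0006
```

```bash
python3 go.py 0 .052 .07; python3 - <<'E'
from h import *
a=cv2.resize(env.read_camera("top")[130:280,120:320],(533,400)); b=cv2.resize(env.read_camera("side")[110:260,140:290],(600,600))
cv2.imwrite("pics/p3.png",b[:,:,::-1])
E
```

```text
t 6.9167 tcp bed [-0.0016  0.0448  0.1212] F [-0.43  0.17  0.63] rot [1.7989e+02 1.7000e-01 1.1310e+01] grip 0.0006
need dp [ 0.0017 -0.0073  0.0512] rot [ 0.11  0.17 -0.29]
```

View pics/p3.png

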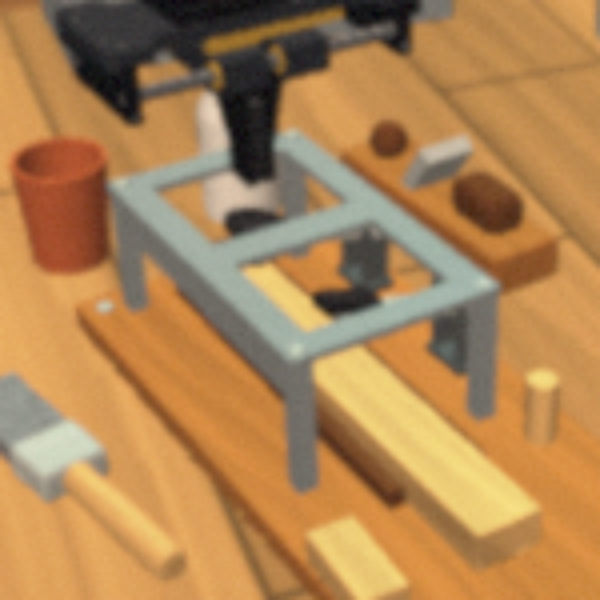

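The fingertips hang above the round pad (crop 250,180) inside the +y window, and the glue bottle is well behind them. Centring and descending.

{"api": "carry_out", "payload": {"plan": [{"grip": 1, "dp": [0.001, -0.007, 0], "rotation": [0, 0.2, -0.3]}, {"grip": 1, "dp": [0, 0, 0.01], "rotation": [0, 0, 0]}, {"grip": 1, "dp": [0, 0, 0.008], "rotation": [0, 0, 0]}, {"grip": 1, "dp": [0, 0, 0.005], "rotation": [0, 0, 0]}]}}

```text
time_s: 7.35
tool_pos: [0.5251, 0.2049, 0.1027]
tool_rot: [179.9, -0.7, 11.5]
force: [-0.5, 0.0, -0.9]
grip_width: 0.0004
```

```bash
python3 go.py 0 .052 .07
```

```text
t 7.35 tcp bed [0.0041 0.0525 0.1027] F [-0.46  0.04 -0.91] rot [179.9   -0.69  11.52] grip 0.0004
need dp [-0.0045  0.0004  0.0327] rot [ 0.1  -0.69 -0.08]
```

{"api": "carry_out", "payload": {"plan": [{"grip": 1, "dp": [-0.004, 0, 0.007], "rotation": [0, -0.7, 0]}, {"grip": 1, "dp": [0, 0, 0.008], "rotation": [0, 0, 0]}, {"grip": 1, "dp": [0, 0, 0.007], "rotation": [0, 0, 0]}, {"grip": 1, "dp": [0, 0, 0.007], "rotation": [0, 0, 0]}]}}

```text
time_s: 7.68
tool_pos: [0.5199, 0.2043, 0.0716]
tool_rot: [179.9, 0.2, 11.6]
force: [-2.8, -0.7, 3.4]
grip_width: 0.0009
```

```bash
python3 go.py 0 .052 .07
```

```text
t 7.6833 tcp bed [-0.0011  0.053   0.0716] F [-2.76 -0.75  3.38] rot [179.86   0.19  11.57] grip 0.0009
need dp [0.0011 0.001  0.0016] rot [ 0.14  0.19 -0.03]
```

{"api": "carry_out", "payload": {"plan": [{"grip": 1, "dp": [0, 0, 0.004], "rotation": [0, 0, 0]}, {"grip": 1, "dp": [0, 0, 0.005], "rotation": [0, 0, 0]}, {"grip": 1, "dp": [0, 0, 0.005], "rotation": [0, 0, 0]}]}}

```text
time_s: 7.93
tool_pos: [0.5198, 0.2043, 0.0706]
tool_rot: [179.3, 0.4, 11.5]
force: [-14.9, -7.4, 40.8]
grip_width: 0.0005
```

```bash
python3 go.py 0 .052 .07
```

```text
t 7.9333 tcp bed [-0.0011  0.053   0.0706] F [-14.92  -7.37  40.84] rot [179.29   0.4   11.54] grip 0.0005
need dp [0.0011 0.001  0.0006] rot [ 0.71  0.4  -0.06]
```

The lever is at its rigid end: z 70.6 mm at 41 N. Lifting straight out.

{"api": "carry_out", "payload": {"plan": [{"grip": 1, "dp": [0, 0, 0], "rotation": [0, 0, 0]}, {"grip": 1, "dp": [0, 0, 0], "rotation": [0.7, 0.4, 0]}, {"grip": 1, "dp": [0, 0, -0.01], "rotation": [0, 0, 0]}, {"grip": 1, "dp": [0, 0, -0.015], "rotation": [0, 0, 0]}, {"grip": 1, "dp": [0, 0, -0.02], "rotation": [0, 0, 0]}]}}

```text
time_s: 8.35
tool_pos: [0.5181, 0.2035, 0.1145]
tool_rot: [180.0, 0.2, 11.6]
force: [-0.7, -0.9, -0.6]
grip_width: 0.0004
```

```bash
python3 go.py 0 .052 .2
```

```text
t 8.35 tcp bed [-0.003   0.0526  0.1145] F [-0.66 -0.92 -0.58] rot [180.     0.21  11.6 ] grip 0.0004
need dp [ 0.0026  0.0006 -0.0855] rot [ 0.    0.21 -0.  ]
```

Now up, then away towards −y so the cameras can see.

{"api": "carry_out", "payload": {"plan": [{"grip": 1, "dp": [0, 0, -0.035], "rotation": [0, 0, 0]}, {"grip": 1, "dp": [0, 0, -0.04], "rotation": [0, 0, 0]}, {"grip": 1, "dp": [0, 0, -0.02], "rotation": [0, 0, 0]}, {"grip": 1, "dp": [0, 0.04, 0], "rotation": [0, 0, 0]}, {"grip": 1, "dp": [0, 0.04, 0], "rotation": [0, 0, 0]}, {"grip": 1, "dp": [0, 0.04, 0], "rotation": [0, 0, 0]}, {"grip": 1, "dp": [0, 0.04, 0], "rotation": [0, 0, 0]}, {"grip": 1, "dp": [0, 0.04, 0], "rotation": [0, 0, 0]}]}}

```text
time_s: 9.02
tool_pos: [0.5609, 0.0146, 0.2171]
tool_rot: [-179.6, -0.4, 12.9]
force: [0.6, -0.1, 0.4]
grip_width: 0.0006
```

{"api": "carry_out", "payload": {"plan": [{"grip": 1, "dp": [0, 0.04, 0], "rotation": [0, 0, 0]}, {"grip": 1, "dp": [0, 0.04, 0], "rotation": [0, 0, 0]}, {"grip": 1, "dp": [0, 0.04, 0], "rotation": [0, 0, 0]}, {"grip": 1, "dp": [0, 0.04, 0], "rotation": [0, 0, 0]}, {"grip": 1, "dp": [0, 0.03, 0], "rotation": [0, 0, 0]}, {"grip": 1, "dp": [0, 0, 0], "rotation": [0, 0, 0]}, {"grip": 1, "dp": [0, 0, 0], "rotation": [0, 0, 0]}, {"grip": 1, "dp": [0, 0, 0], "rotation": [0, 0, 0]}]}}

```text
time_s: 9.68
tool_pos: [0.6014, -0.1962, 0.2111]
tool_rot: [-179.8, -0.3, 11.7]
force: [-0.1, -0.9, 0.2]
grip_width: 0.0005
```

```bash
python3 go.py; python3 - <<'E'
from h import *
t=env.read_camera("top"); s=env.read_camera("side")
a=cv2.resize(t[150:270,140:300],(533,400)); b=cv2.resize(s[110:260,140:290],(267,267))
b=np.pad(b,((0,133),(0,0),(0,0)))
cv2.imwrite("pics/p4.png",np.hstack([a,b])[:,:,::-1])
hsv=cv2.cvtColor(t,cv2.COLOR_RGB2HSV); roi=np.zeros(t.shape[:2],np.uint8); roi[175:240,165:260]=255
cs,_=cv2.findContours(cv2.inRange(hsv,(0,0,0),(179,255,70))&roi,cv2.RETR_EXTERNAL,cv2.CHAIN_APPROX_NONE)
for c in cs:
    if cv2.contourArea(c)>40:
        m=cv2.minAreaRect(c.astype(np.float32))[0]; print("black px",m,"at z.07",cast("top",[m],.07)[0].round(4),"at z.09",cast("top",[m],.09)[0].round(4))
E
```

```text
t 9.6833 tcp bed [-0.0017 -0.3557  0.2111] F [-0.13 -0.93  0.16] rot [-179.79   -0.26   11.7 ] grip 0.0005
black px (190.0, 217.5) at z.07 [0.52   0.2038 0.07  ] at z.09 [0.5181 0.2007 0.09  ]
black px (238.88461303710938, 204.923095703125) at z.07 [0.546  0.1034 0.07  ] at z.09 [0.5434 0.1031 0.09  ]
```

View pics/p4.png

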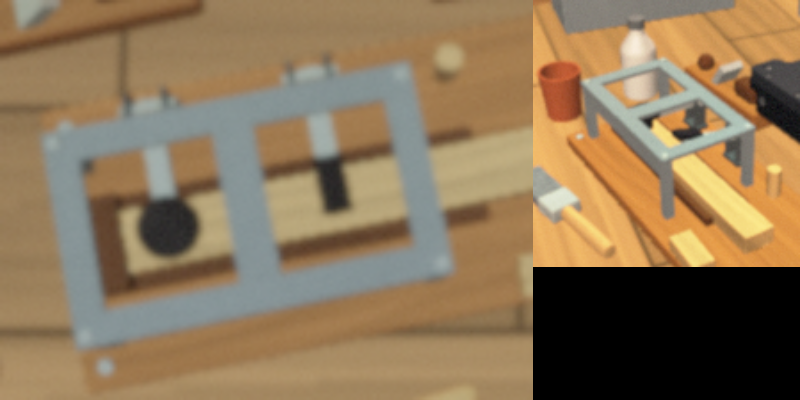

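The strip is still flush with the stop (crop 125,240). The pad stayed down, the tab hasn't moved, and the offcut, dowel, brush, pot and glue are where they were.

```bash
python3 -c "
from cell import env
print(env.sign_off())"
```

```text
the job is handed in; nothing more can be done
None
```

I pushed the strip home against the end stop with shut fingers. Then I pressed the round-pad clamp lever down through the +y window, lifted clear and handed the job in at about 9.8 s. `sign_off` gives no verdict, so these are my own last checks.

- **Strip:** it travelled about 62 mm and stopped with a 4 to 6.5 N reaction. The last picture shows its far end flush with the stop and lying flat.
- **Clamp lever:** it met its rigid end at z = 70.6 mm (expected about 70 mm) with 41 N on the wrist. The last picture is consistent with the pad having stayed down; I did not measure its angle.
- **Trip lever:** the tab moved about 1 px in the top view between the first and last measurements, which is within noise.
- **Guard and loose things:** I saw no unexplained contact force. The offcut, dowel, brush, pot and glue look unmoved. The mallet was outside the last crop and the plane only partly in it, so I did not recheck either, but the arm passed well above both.

No check failed. My first colour masks were too tight and I redid them once. The pad measured 33 mm across rather than 40 mm because of blur, but its centre agreed with the window's centre to about 2 mm.

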